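# Lock the filter canister into the sampling pump's bayonet port

### The job

Take the filter canister that has the two side lugs and the bar grip out of the rack and fit it to the bayonet port on top of the sampling pump: feel its lugs into the slots of the ring, push it down against the spring and turn it a quarter turn clockwise (seen from above) until it stops, then let it rise into its lock and let go. Work gently, without forcing the canister against the pump, and leave the plain canister and the other things on the bench where they are.

Things in the scene. Friction and masses are not known exactly. Their poses are not given: they have to be found in the camera images.
- canister: White upright filter canister, grey bands, about 160 g (varies), 82 mm tall. Origin: centre of its flat underside, z up its axis. Round body 48 mm in diameter up to z = 50 mm, foot bevelled to 39 mm over the lowest 6 mm. Two lugs low on its sides, bar grip on top. Half a turn makes no difference. Stands in one of the rack's two holes, lugs clear above the rack.
- canister_lugs (a point): On the canister's axis, 14.5 mm above its underside, mid-height of the two lugs, axes as the canister's. The lugs point along +x and -x, reach 30 mm from the axis, are 7 mm wide in y and 5 mm high.
- canister_grip (a point): On the canister's axis, 73 mm above its underside: where to put the TCP. Axes as the canister's. The bar grip is 24 mm thick along x, 40 mm long along y, from 50 to 82 mm above the underside: grip across x, fingertips above 50 mm.
- pump: White fixed sampling pump, housing 200 x 160 mm, top 55 mm above the bench. Origin: on the bench, under the upright axis of the bayonet port; the housing reaches x = -60 to +140 mm, y = -80 to +80 mm. Gauge and switch at its +x end, no higher than 69 mm.
- port_mouth (a point): Centre of the port's mouth, 91 mm above the bench, level with the flat top of the aluminium ring (82 mm outside). Inside is a lip 8 mm thick, open to 50 mm in diameter, with two facing slots about 11 mm wide. Lugs resting on the lip, not in the slots: canister underside 79 mm above the bench.
- port_slots (a point): On the port's axis at mid-lip, 87 mm above the bench; axes as the pump's, NOT the ring's. The ring is clamped stiffly by hand: its two slots lie along the pump's +x and -x only to within 29 degrees either way, unmeasured: see it or feel for it. A lug passes within about 4 degrees of true. Lugs just clear under the lip: canister underside 66 mm above the bench.
- port_bottom (a point): On the port's axis, 63 mm above the bench: the canister's underside here has the spring plate at its hard stop. The flat spring plate is first touched at 77 mm (lugs 2 mm into the slots) and pushes up with 5 N there, 0.35 N more per mm, 10 N at the hard stop. Pressing the canister on the pump with over 60 N harms it.
- port_lock (a point): On the port's axis, 70 mm above the bench: where the locked canister's underside is held. Under the lip it turns only clockwise from above. 80 degrees from the slots are pockets 4 mm high in the lip's underside, about 4 degrees of play each way, then a rigid stop. Let up there, the spring lifts it into the lock; let up sooner, it stays low or comes out.
- rack: Grey fixed rack plate, 85 x 210 x 20 mm, long in its y; origin at the centre of its underside. Two round holes 51 mm wide and 10 mm deep at y = -55 and +55 mm hold the two canisters.
- plain_canister: The other canister in the rack: same white banded body, no lugs, round stem and 38 mm disc on top, 74 mm tall; origin at its underside. Not to be used.
- jar: Amber specimen jar, 56 mm wide, 75 mm tall; origin under its centre. Bystander.
- tin: Flat round metal tin, 70 mm wide, 28 mm tall; origin under its centre. Bystander.
- tape_roll: Paper tape roll lying flat, 76 mm wide, 22 mm tall; origin under its centre. Bystander.
- tweezers: Steel tweezers lying flat, 155 mm long in their x, 6 mm thick; origin at the underside near the middle. Bystander.
- marker: Marker pen lying flat, 140 mm long in its x, 13 mm thick; origin at the underside. Bystander.
- swab_box: Open cardboard box, 90 x 130 x 40 mm; origin under its centre. Bystander.
There are look-alikes about, which are no part of the job. What is shaped like the canister but blue or red is not meant.

How it is judged (in metres and radians):
On the way, in this order (a step that is already met when the one before it is completed fails the run):
1. the lugged canister is lifted out of the rack (height (world z) of canister above 0.05 m), for 0.1 s.
2. the canister is pushed in against the spring, lugs under the lip of the port (z of canister in the frame of pump below 0.0672 m and horizontal distance between canister and pump below 0.005 m and angle between canister's own z axis and vertical below 0.1 rad), for 0.1 s.
At the end, for the whole second after the job is handed in: The lugged canister sits upright (within 4 degrees) and at rest in the pump's port, on its axis within 4 mm, locked: the spring holds its underside 70 mm above the bench, within 1.8 mm; every bystander is within 30 mm of where it started (z of canister in the frame of pump between 0.0682 and 0.0718 m and horizontal distance between canister and pump below 0.004 m and angle between canister's own z axis and vertical below 0.07 rad and linear speed of canister below 0.02 m/s and distance of each of plain_canister, jar, tin, tape_roll, tweezers, marker, swab_box from where it was at the start of the episode below 0.03 m); the robot touches nothing.
It fails at once if the canister is forced against the pump with more than 60 N (contact force between canister and pump above 60 N).
It fails at once if a bystander is moved by more than 30 mm (distance of any of plain_canister, jar, tin, tape_roll, tweezers, marker, swab_box from where it was at the start of the episode above 0.03 m).
It also fails if it takes over 72 s, if anything falls off the work surface, if the arm or the gripper's body presses on something with over 40 N, if the wrist force passes 120 N, or if a joint passes its speed limit or range.

### The arm

A 6-joint arm with a two-finger parallel gripper is mounted at the origin on the work surface. World frame = base frame: x ahead of the robot, y to its left, z up, the work surface at z = 0. Lengths are in m, angles in degrees, forces in N, time in s.
With the tool pointing down it reaches from about 0.375 to 0.975 m from the base axis. Payload 3.8 kg.
Tool frame: the origin (TCP) lies between the finger pads, 19 mm behind the fingertips; this is the grasp point; z points along the fingers, y is the line along which they close (so a half turn about z gives the same grasp; the last joint's range is limited). The gripper opens to 85 mm and grips with 20 to 120 N. Pads are 22 mm wide; open, the fingers measure 114 mm over their backs; the gripper's body (76 mm by 85 mm) begins 54 mm behind the grasp point. The pads swing forward as they close: fully open they stand 13 mm farther back than shut.
Start: joints at [63.776, 15.12, 91.902, -0, 72.978, -2.114], TCP at [0.276, 0.616, 0.25] pointing down, gripper open.
Joint ranges: [-150.88, 150.88], [-54.13, 125.18], [17.81, 147.31], [-75.09, 255.09], [0, 152.58], [-146.25, 146.25]. Speed limits (degrees/s): [147.25, 147.25, 180, 180, 180, 180].

### API

Orientations are given as a 3x3 rotation matrix whose columns are the frame's x, y, z axes.
In Python, from rig import telemetry, grab_frame, r gives the robot as it stands. The module is installed in compiled form; this text tells all that it offers.
- The arm moves only by the shell command python3 -m pendant 'ROWS' [OPENING] [FORCE]. ROWS is JSON, a list that holds one entry, the list of rows, each a list of 6 numbers: the shift along the tool's x, y, z in m, then the turn, a rotation vector about the tool's x, y, z in rad. A call has exactly 10 rows; each row is the pose to reach, as a shift and turn from the pose commanded when the call began, along the tool's axes at that moment; what a row does not reach only later rows make up. A row lasts 1/8 s, in which the tool goes at most 62.5 mm and 10.7 degrees, less where a joint would pass 70% of its speed; a pose out of reach is approached as far as the arm can. A call with a gripper value outside its range is refused whole. OPENING is the opening, from 0 (shut) to 1 (fully open), set as the call begins (- or left out, the last holds). The fingers move at their own pace and stop on an object; FORCE is the grip in N (left out, the last holds). Time passes only in rows, so rows that repeat a pose let the fingers close, or fill a call up. It gives the time, the measured TCP pose, the force, the opening and the grip force at its end, in the units of the state.
- telemetry.get_obs(): the state, without advancing time (a new reading comes with each control period).
- grab_frame(name): name is "side" or "top"; returns a dict with "pixels" (384x512x3 uint8, red, green, blue), "range_z" (384x512 float32, m along the optical axis (not along the pixel's ray), 0 where there is no reading), "mtx" (3x3 intrinsics, pixels), "R" (3x3) and "t" (3): a world point X has camera coordinates R X + t. Camera axes: x right, y down, z forward; pixel columns grow to the right and rows downward; lengths in m; the calibration is good to about 2 mm. A picture is of the moment at which its call begins.
- r.sign_off(): hands the job in; it is judged then, once.
The state is a dict: "clock": time; "q": joint angles; "dq": joint speeds; "joint_torque": joint torques, N m; "tool_pos": TCP position; "ee_rot": TCP orientation; "ft_force": force on the tool from outside, world axes, zero at the start; "moment": the same for the moment, N m; "finger_gap": finger opening in m; "gripper_force": force on a finger pad.
Only numpy, scipy, OpenCV 4.12 (cv2) and the standard library are available. Lean on these libraries where they do the work, as an engineer would, in place of code of your own. Each camera call takes 0.05 s, during which the arm holds its last target. There are 200 camera calls.

## Working session

There is one attempt and no reset: what is moved stays moved. The work goes in short steps, Python scripts to look and compute and a shell command to move; the robot and the scene stay as the last step left them, time stands still between calls to the robot, and variables do not carry over. Pictures are saved under pics/ and viewed, at most 10 in all, crops included, and the job is handed in when it is done.

```bash
mkdir -p pics; cat > h.py <<'E'
import numpy as np,cv2
from rig import telemetry,grab_frame,r
def grab(n):
    f=grab_frame(n); np.savez('%s.npz'%n,**f); return f
def load(n): return dict(np.load('%s.npz'%n))
def pts(f):
    z=f['range_z']; h,w=z.shape; u,v=np.meshgrid(np.arange(w),np.arange(h))
    c=np.stack([(u-f['mtx'][0,2])/f['mtx'][0,0]*z,(v-f['mtx'][1,2])/f['mtx'][1,1]*z,z],-1)
    return (c-f['t'])@f['R']
def save(im,p): cv2.imwrite('pics/'+p,im[...,::-1])
E
python3 - <<'E'
from h import *
a=grab('top');b=grab('side')
save(cv2.resize(a['pixels'],(800,600)),'top.png');save(cv2.resize(b['pixels'],(800,600)),'side.png')
for f in(a,b): print(f['mtx'],f['R'],f['t'],-f['R'].T@f['t'])
print(telemetry.get_obs())
E
```

```text
[[403.64348598   0.         251.66444267]
 [  0.         403.64348598 189.41037664]
 [  0.           0.           1.        ]] [[-0.01833213 -0.99979655  0.00841352]
 [-0.99085238  0.01704158 -0.1338699 ]
 [ 0.13369928 -0.01079068 -0.9909632 ]] [0.01466379 0.58238812 1.15495877] [0.42291231 0.01719879 1.2223625 ]
[[369.36505189   0.         252.8246005 ]
 [  0.         369.36505189 191.89215702]
 [  0.           0.           1.        ]] [[ 0.99170726 -0.12805043 -0.01094557]
 [-0.08688784 -0.6052815  -0.79125521]
 [ 0.09469542  0.78564457 -0.61138808]] [-0.58205354  0.10047812  1.02485252] [ 0.48890821 -0.81888448  0.69971554]
{'clock': 0.1, 'q': array([ 6.37768488e+01,  1.51669168e+01,  9.19740996e+01, -1.89509281e-03,
        7.29777236e+01, -2.11448924e+00]), 'dq': array([-0.02077812,  0.01591032, -0.13502447, -0.02583912, -0.0091778 ,
       -0.04205654]), 'joint_torque': array([-2.48116639e-04, -5.16706181e+01, -3.68591881e+01, -5.16049045e-05,
        6.27165733e-03,  2.19613418e-05]), 'tool_pos': array([0.27545235, 0.61555065, 0.24875577]), 'ee_rot': array([[-9.12776384e-01,  4.08458670e-01, -8.87357387e-04],
       [ 4.08459632e-01,  9.12774463e-01, -1.87308515e-03],
       [ 4.48792939e-05, -2.07215756e-03, -9.99997852e-01]]), 'ft_force': array([-0.23380505, -0.15181882,  0.60416054]), 'moment': array([ 0.03157835,  0.02581989, -0.01704376]), 'gripper_force': 0.0, 'finger_gap': 0.0854785222401121}
```

View pics/top.png

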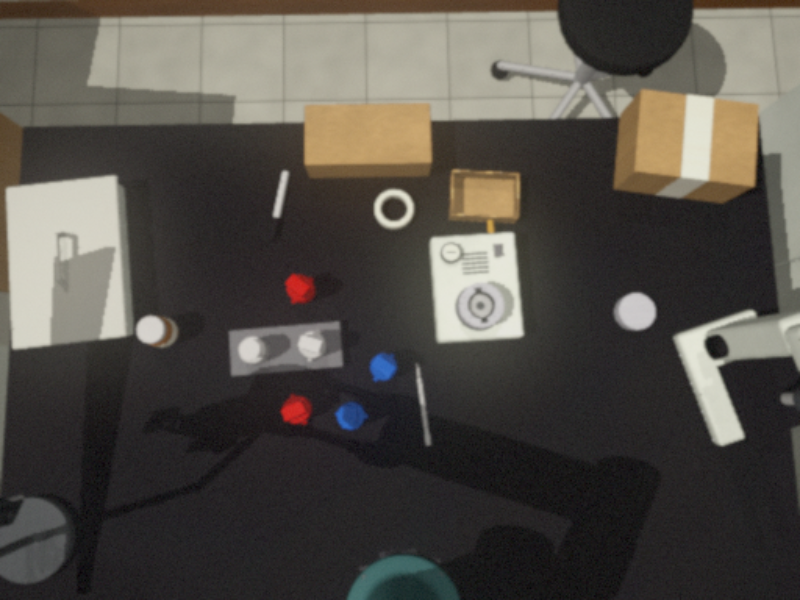

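View pics/side.png

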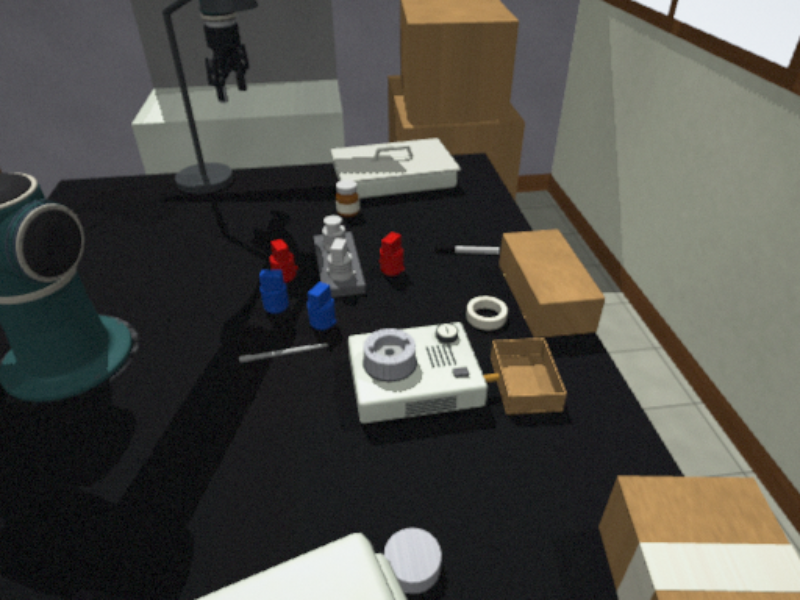

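Top view: rack at (285,348), with white canisters at (252,349) and (312,345). The pump's ring is at (481,306). In the side view the nearer canister (340,262) has an angular bar grip and the farther one (333,230) a flat disc, so the candidate is top (312,345). The blue and red ones are ruled out by colour. I'll confirm with an enlarged crop.

```bash
python3 - <<'E'
from h import *
a=load('top');b=load('side')
def crop(f,x0,y0,w,h): # native px
    return cv2.resize(f['pixels'][y0:y0+h,x0:x0+w],(400,300),interpolation=cv2.INTER_CUBIC)
A=crop(a,140,200,90,67.5.__int__());B=crop(b,185,125,72,54);C=crop(a,276,172,64,48);D=crop(b,220,200,64,48)
save(cv2.convertScaleAbs(np.vstack([np.hstack([A,B]),np.hstack([C,D])]),alpha=1.0),'crop.png')
P=pts(a)
def blob(x0,y0,w,h,zl,zh):
    p=P[y0:y0+h,x0:x0+w].reshape(-1,3);z=p[:,2];q=p[(z>zl)&(z<zh)]
    print(len(q),q.mean(0),q.min(0),q.max(0)); return q
# canister grip top
for n,f,box in(('lug',a,(188,205,26,30)),('plain',a,(150,208,26,30))):
    q=blob(*box,.078,.11); 
    print(n,np.sort(q[:,2])[::8].round(3))
q=blob(188,205,26,30,.084,.11); print(cv2.minAreaRect((q[:,:2]*1000).astype(np.float32)))
# ring top
q=blob(276,170,64,50,.086,.097); print('ring',cv2.minEnclosingCircle((q[:,:2]*1000).astype(np.float32)),cv2.fitEllipse((q[:,:2]*1000).astype(np.float32)))
# pump top
q=blob(265,140,80,85,.05,.06); print('pump',cv2.minAreaRect((q[:,:2]*1000).astype(np.float32)))
q=blob(140,195,90,50,.015,.025); print('rack',cv2.minAreaRect((q[:,:2]*1000).astype(np.float32)))
E
```

```text
126 [0.49231902 0.1562865  0.09200489] [0.47771084 0.13529284 0.08002791] [0.50896043 0.17884607 0.09799239]
lug [0.08  0.088 0.09  0.09  0.091 0.091 0.091 0.092 0.092 0.093 0.093 0.094
 0.094 0.094 0.095 0.096]
142 [0.48549997 0.26669199 0.08394935] [0.46883785 0.24907094 0.07908353] [0.50274432 0.28457271 0.08968299]
plain [0.079 0.08  0.081 0.082 0.082 0.083 0.083 0.084 0.084 0.084 0.084 0.085
 0.085 0.085 0.086 0.086 0.086 0.088]
123 [0.49243879 0.15673119 0.092277  ] [0.47771084 0.13664119 0.08706041] [0.50896043 0.17884607 0.09799239]
((492.8258056640625, 157.0009765625), (39.84292984008789, 23.7579345703125), 73.15254974365234)
386 [ 0.55725586 -0.15311114  0.09146903] [ 0.51686305 -0.19398086  0.0864452 ] [ 0.59739496 -0.11172215  0.09698176]
ring ((557.3565063476562, -153.15338134765625), 41.54849624633789) ((557.2747192382812, -152.6487274169922), (70.0318374633789, 71.79859161376953), 103.314208984375)
2744 [ 0.5996753  -0.15097632  0.05541398] [ 0.49525969 -0.23434195  0.05002848] [ 0.69911351 -0.06661561  0.05995543]
pump ((597.306884765625, -150.49517822265625), (199.8191680908203, 159.73080444335938), 2.8455193042755127)
1451 [0.48820919 0.2104729  0.02028659] [0.43980347 0.10579966 0.01500255] [0.53733881 0.31758515 0.02499691]
rack ((489.0226745605469, 212.24185180664062), (85.12651824951172, 210.79330444335938), 3.8702733516693115)
```

View pics/crop.png

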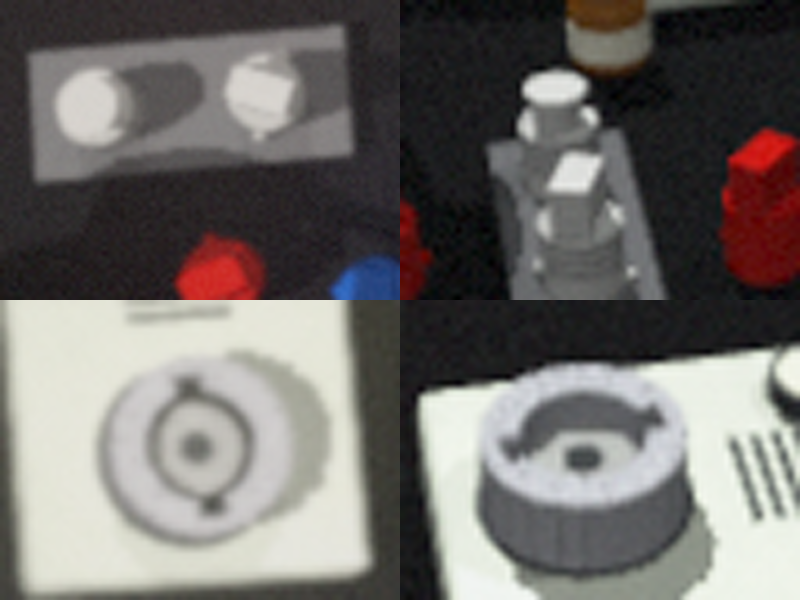

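The crop confirms it: the target at crop (262,92) has a bar grip and a lug at (258,135), while the other at (92,105) has a round disc and no lugs. The ring's slots are at crop C (188,84) and (213,205), counted from the panel's top. Next I'll compute the slot angle and move above the grip.

```bash
cat >> h.py <<'E'
def ray(f,u,v,z):
    C=-f['R'].T@f['t'];d=f['R'].T@np.linalg.solve(f['mtx'],[u,v,1]);return C+d*(z-C[2])/d[2]
E
python3 - <<'E'
from h import *
a=load('top');b=load('side')
for f,L in((a,[(276+188/6.25,172+84/6.25),(276+213/6.25,172+205/6.25)]),(b,[(220+250/6.25,200+112/6.25),(220+113/6.25,200+145/6.25)])):
  for z in(.087,.091):
    p,q=[ray(f,*l,z) for l in L]; d=p-q; print(p,q,(p+q)/2,np.degrees(np.arctan2(d[1],d[0])))
E
python3 -m pendant '[[[-0.0386,-0.033,0.005,0,0,0.1444],[-0.0771,-0.066,0.01,0,0,0.2888],[-0.1157,-0.0989,0.015,0,0,0.4332],[-0.1543,-0.1319,0.02,0,0,0.5776],[-0.1928,-0.1649,0.025,0,0,0.722],[-0.2314,-0.1979,0.03,0,0,0.8664],[-0.27,-0.2309,0.035,0,0,1.0108],[-0.3086,-0.2638,0.04,0,0,1.1552],[-0.3471,-0.2968,0.045,0,0,1.2996],[-0.3857,-0.3298,0.05,0,0,1.444]]]' 1 60
```

```text
[ 0.58482929 -0.15019399  0.087     ] [ 0.52935379 -0.15950193  0.087     ] [ 0.55709154 -0.15484796  0.087     ] 9.524639173693211
[ 0.58425884 -0.14960425  0.091     ] [ 0.52897879 -0.1588794   0.091     ] [ 0.55661882 -0.15424182  0.091     ] 9.52463917369321
[ 0.58791657 -0.13901079  0.087     ] [ 0.5320528 -0.150653   0.087    ] [ 0.55998469 -0.14483189  0.087     ] 11.772146504651461
[ 0.58727021 -0.14344922  0.091     ] [ 0.53177114 -0.15501542  0.091     ] [ 0.55952068 -0.14923232  0.091     ] 11.772146504651511
clock: 1.35
tool_pos: [0.4933, 0.1559, 0.1995]
ee_rot: [[0.294, 0.956, -0.0], [0.956, -0.294, -0.0], [-0.0, -0.0, -1.0]]
ft_force: [1.2, 0.9, -0.3]
finger_gap: 0.0857
gripper_force: 0.0
```

```bash
python3 -m pendant '[[[0.0002,-0.0002,0.015,0,0,0],[0.0005,-0.0004,0.03,0,0,0],[0.001,-0.0008,0.045,0,0,0],[0.001,-0.0008,0.06,0,0,0],[0.001,-0.0008,0.075,0,0,0],[0.001,-0.0008,0.09,0,0,0],[0.001,-0.0008,0.1,0,0,0],[0.001,-0.0008,0.11,0,0,0],[0.001,-0.0008,0.117,0,0,0],[0.001,-0.0008,0.117,0,0,0]]]'
python3 -m pendant '[[[0,0,0,0,0,0],[0,0,0,0,0,0],[0,0,0,0,0,0],[0,0,0,0,0,0],[0,0,0,0,0,0],[0,0,0,0,0,0],[0,0,0,0,0,0],[0,0,0,0,0,0],[0,0,0,0,0,0],[0,0,0,0,0,0]]]' 0 60
```

```text
clock: 2.6
tool_pos: [0.4922, 0.1585, 0.0824]
ee_rot: [[0.29, 0.957, -0.001], [0.957, -0.29, -0.0], [-0.001, -0.001, -1.0]]
ft_force: [0.6, 0.2, 0.1]
finger_gap: 0.0855
gripper_force: 0.0
clock: 3.85
tool_pos: [0.4931, 0.1588, 0.0834]
ee_rot: [[0.29, 0.957, 0.001], [0.957, -0.29, 0.0], [0.0, 0.001, -1.0]]
ft_force: [1.2, -0.5, 5.8]
finger_gap: 0.0233
gripper_force: 59.7
```

```bash
python3 -m pendant '[[[0,0,-0.004,0,0,0],[0,0,-0.012,0,0,0],[0,0,-0.025,0,0,0],[0,0,-0.04,0,0,0],[0,0,-0.055,0,0,0],[0,0,-0.07,0,0,0],[0,0,-0.085,0,0,0],[0,0,-0.1,0,0,0],[0,0,-0.11,0,0,0],[0,0,-0.11,0,0,0]]]'
```

```text
clock: 5.1
tool_pos: [0.4933, 0.1589, 0.1941]
ee_rot: [[0.29, 0.957, 0.002], [0.957, -0.29, 0.001], [0.001, 0.002, -1.0]]
ft_force: [-0.6, -0.4, -0.6]
finger_gap: 0.0231
gripper_force: 59.1
```

```bash
python3 -m pendant '[[[-0.028,0.0152,0,0,0,-0.048],[-0.06,0.0325,0,0,0,-0.1],[-0.093,0.0504,0,0,0,-0.16],[-0.126,0.0683,0,0,0,-0.22],[-0.159,0.0861,0,0,0,-0.27],[-0.192,0.104,0,0,0,-0.33],[-0.224,0.1214,0,0,0,-0.38],[-0.252,0.1365,0,0,0,-0.43],[-0.27,0.1463,0,0,0,-0.477],[-0.2798,0.1516,0,0,0,-0.477]]]'
python3 - <<'E'
from h import *
a=grab('top');b=grab('side');o=telemetry.get_obs()
print(o['clock'],o['tool_pos'],o['ee_rot'],o['ft_force'],o['finger_gap'])
T=o['tool_pos']
def c(f):
    p=f['R']@(T-[0,0,.05])+f['t'];u,v=(f['mtx']@p)[:2]/p[2];u=int(u);v=int(v);print(u-40,v-40)
    return cv2.resize(f['pixels'][v-40:v+50,u-40:u+40],(400,450),interpolation=cv2.INTER_CUBIC)
save(np.hstack([c(a),c(b)]),'held.png')
E
```

```text
clock: 6.35
tool_pos: [0.5562, -0.1539, 0.192]
ee_rot: [[-0.18, 0.984, -0.002], [0.984, 0.18, 0.001], [0.001, -0.001, -1.0]]
ft_force: [-0.1, 1.0, -0.8]
finger_gap: 0.0231
gripper_force: 59.1
6.45 [ 0.55637889 -0.15363546  0.19229989] [[-1.79993038e-01  9.83667311e-01 -1.06200349e-03]
 [ 9.83667759e-01  1.79993454e-01  3.09534668e-04]
 [ 4.95632811e-04 -9.88944511e-04 -9.99999388e-01]] [-0.23360102  0.40913031 -1.63818832] 0.023159255096923338
270 152
207 165
```

View pics/held.png

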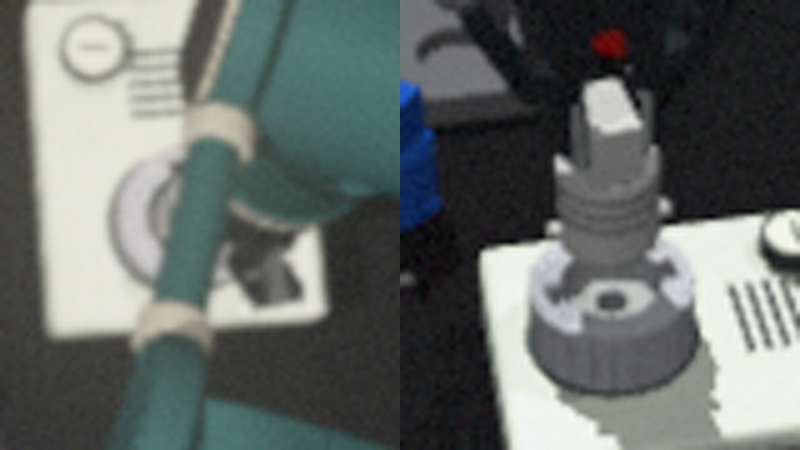

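The left panel's view is blocked by the arm. The side panel shows the lugs at (552,228) and (666,207), above the ring whose slots lie at about (545,300) and (685,268). I'll fit both axes from the side depth so the calibration error cancels.

```bash
python3 - <<'E'
from h import *
from scipy.optimize import least_squares
b=load('side');P=pts(b)[165:255,207:287].reshape(-1,3)
T=np.array([.5564,-.1536,.1923])
def fit(q,R,c0):
    s=least_squares(lambda c:np.hypot(q[:,0]-c[0],q[:,1]-c[1])-R,c0,loss='soft_l1',f_scale=.001);return s.x,len(q),np.abs(s.fun).mean()
x,y,z=P.T
near=np.hypot(x-T[0],y-T[1])<.035
for lo,hi in((.142,.165),(.142,.153),(.153,.165)):
    q=P[near&(z>lo)&(z<hi)];q=q[np.hypot(q[:,0]-T[0],q[:,1]-T[1])>.019];print('body',fit(q,.024,T[:2]))
n2=np.hypot(x-.557,y+.153)<.05
q=P[n2&(z>.06)&(z<.084)&(y<-.16)];print('ring side',fit(q,.041,[.557,-.153]))
q=P[n2&(z>.0885)&(z<.0935)&(y<-.15)];print('ringtop',cv2.minEnclosingCircle((q[:,:2]*1000).astype(np.float32)))
q=P[near&(z>.197)];print('griptop',cv2.minAreaRect((q[:,:2]*1000).astype(np.float32)),z[near].max())
L=[(207+(666-400)/5,165+207/5),(207+(552-400)/5,165+228/5)]
p,q=[ray(b,*l,.1338) for l in L];d=p-q;print((p+q)/2,np.linalg.norm(d),np.degrees(np.arctan2(d[1],d[0])))
E
```

```text
body (array([ 0.55712574, -0.15332016]), 161, np.float64(0.0006407192073585097))
body (array([ 0.55702627, -0.15341971]), 76, np.float64(0.0006215610683317028))
body (array([ 0.55721166, -0.15323342]), 85, np.float64(0.0006585118056059486))
ring side (array([ 0.55807774, -0.14997591]), 226, np.float64(0.0010703416843462503))
ringtop ((557.9193115234375, -152.75677490234375), 40.88563537597656)
griptop ((556.5628662109375, -154.5234375), (68.35086059570312, 40.5517578125), 11.524140357971191) 0.2732786131209236
[ 0.55906203 -0.15410146  0.1338    ] 0.05585108993512305 7.881462633900281
```

```bash
python3 - <<'E'
from h import *
from scipy.optimize import least_squares
b=load('side');P=pts(b)[165:255,207:287].reshape(-1,3);x,y,z=P.T
n2=np.hypot(x-.557,y+.153)<.05
for lo,hi in((.06,.072),(.072,.084)):
    q=P[n2&(z>lo)&(z<hi)&(y<-.165)]
    s=least_squares(lambda c:np.hypot(q[:,0]-c[0],q[:,1]-c[1])-.041,[.557,-.153],loss='soft_l1',f_scale=.0005);print(s.x,len(q),np.median(s.fun))
m=n2&(z>.088)&(z<.094);q=P[m];h=cv2.convexHull((q[:,:2]*1000).astype(np.float32))[:,0]/1000
s=least_squares(lambda c:np.hypot(h[:,0]-c[0],h[:,1]-c[1])-.041,[.557,-.153],loss='soft_l1',f_scale=.0005);print(s.x,s.fun.round(4))
print(telemetry.get_obs()['tool_pos'])
E
```

```text
[ 0.55800992 -0.1500531 ] 106 -2.049901876558652e-05
[ 0.5582137  -0.14994083] 108 2.0626414102171975e-05
[ 0.5580929  -0.15110206] [-0.0004  0.001   0.0004  0.0007 -0.0007  0.0004  0.0004 -0.0001  0.001
  0.     -0.0003  0.0002 -0.0004 -0.0005 -0.0004  0.0001  0.0011  0.0006
  0.0002  0.0004  0.0003  0.0003 -0.0005 -0.0002  0.0001]
[ 0.55637889 -0.15363546  0.19229989]
```

```bash
python3 -m pendant '[[[0.001,0.0005,0.005,0,0,0],[0.0025,0.0015,0.012,0,0,0],[0.0025,0.0015,0.018,0,0,0],[0.0025,0.0015,0.023,0,0,0],[0.0025,0.0015,0.026,0,0,0],[0.0025,0.0015,0.028,0,0,0],[0.0025,0.0015,0.03,0,0,0],[0.0025,0.0015,0.031,0,0,0],[0.0025,0.0015,0.032,0,0,0],[0.0025,0.0015,0.032,0,0,0]]]'
```

```text
clock: 7.7
tool_pos: [0.5576, -0.1503, 0.1609]
ee_rot: [[-0.182, 0.983, -0.0], [0.983, 0.182, 0.0], [0.0, -0.0, -1.0]]
ft_force: [0.2, -0.1, -1.9]
finger_gap: 0.023
gripper_force: 59.1
```

```bash
python3 -m pendant '[[[0,0,0.001,0,0,0],[0,0,0.002,0,0,0],[0,0,0.003,0,0,0],[0,0,0.004,0,0,0],[0,0,0.005,0,0,0],[0,0,0.0055,0,0,0],[0,0,0.006,0,0,0],[0,0,0.006,0,0,0],[0,0,0.006,0,0,0],[0,0,0.006,0,0,0]]]'
```

```text
clock: 8.95
tool_pos: [0.5576, -0.1503, 0.155]
ee_rot: [[-0.182, 0.983, 0.0], [0.983, 0.182, -0.0], [-0.0, 0.0, -1.0]]
ft_force: [-0.1, -1.3, -0.9]
finger_gap: 0.0231
gripper_force: 59.1
```

```bash
python3 -m pendant '[[[0,0,0.0005,0,0,0],[0,0,0.001,0,0,0],[0,0,0.0015,0,0,0],[0,0,0.002,0,0,0],[0,0,0.0025,0,0,0],[0,0,0.003,0,0,0],[0,0,0.0035,0,0,0],[0,0,0.0035,0,0,0],[0,0,0.0035,0,0,0],[0,0,0.0035,0,0,0]]]'
```

```text
clock: 10.2
tool_pos: [0.5576, -0.1503, 0.1514]
ee_rot: [[-0.182, 0.983, -0.0], [0.983, 0.182, -0.0], [-0.0, -0.0, -1.0]]
ft_force: [-0.6, -1.1, -1.1]
finger_gap: 0.023
gripper_force: 59.1
```

Underside at about 78 mm, with no vertical force yet. Down 3 mm more: the spring would show about 5–6 N, the lip much more.

```bash
python3 -m pendant '[[[0,0,0.0005,0,0,0],[0,0,0.001,0,0,0],[0,0,0.0015,0,0,0],[0,0,0.002,0,0,0],[0,0,0.0025,0,0,0],[0,0,0.003,0,0,0],[0,0,0.003,0,0,0],[0,0,0.003,0,0,0],[0,0,0.003,0,0,0],[0,0,0.003,0,0,0]]]'
```

```text
clock: 11.45
tool_pos: [0.5578, -0.1504, 0.1486]
ee_rot: [[-0.182, 0.983, 0.0], [0.983, 0.182, -0.0], [-0.0, 0.0, -1.0]]
ft_force: [-1.9, -0.5, 5.4]
finger_gap: 0.0231
gripper_force: 59.9
```

```bash
python3 -m pendant '[[[0,0,0.0005,0,0,0],[0,0,0.001,0,0,0],[0,0,0.0015,0,0,0],[0,0,0.002,0,0,0],[0,0,0.0025,0,0,0],[0,0,0.003,0,0,0],[0,0,0.0035,0,0,0],[0,0,0.004,0,0,0],[0,0,0.0045,0,0,0],[0,0,0.0045,0,0,0]]]'
```

```text
clock: 12.7
tool_pos: [0.5577, -0.1503, 0.1442]
ee_rot: [[-0.182, 0.983, 0.0], [0.983, 0.182, -0.0], [-0.0, 0.0, -1.0]]
ft_force: [-1.6, -2.0, 6.6]
finger_gap: 0.0233
gripper_force: 60.1
```

```bash
python3 -m pendant '[[[0,0,0.001,0,0,0],[0,0,0.002,0,0,0],[0,0,0.003,0,0,0],[0,0,0.0035,0,0,0],[0,0,0.004,0,0,0],[0,0,0.0045,0,0,0],[0,0,0.005,0,0,0],[0,0,0.0055,0,0,0],[0,0,0.006,0,0,0],[0,0,0.0062,0,0,0]]]'
```

```text
clock: 13.95
tool_pos: [0.5578, -0.1504, 0.1384]
ee_rot: [[-0.182, 0.983, 0.0], [0.983, 0.182, -0.0], [-0.0, 0.0, -1.0]]
ft_force: [-2.8, -1.8, 7.2]
finger_gap: 0.0233
gripper_force: 60.3
```

```bash
python3 -m pendant '[[[0,0,0.0003,0,0,0.02],[0,0,0.0003,0,0,0.06],[0,0,0.0003,0,0,0.1],[0,0,0.0003,0,0,0.14],[0,0,0.0003,0,0,0.18],[0,0,0.0003,0,0,0.22],[0,0,0.0003,0,0,0.26],[0,0,0.0003,0,0,0.3],[0,0,0.0003,0,0,0.35],[0,0,0.0003,0,0,0.35]]]'; python3 -c "
from h import *
print(telemetry.get_obs()['moment'])"
```

```text
clock: 15.2
tool_pos: [0.5582, -0.1505, 0.1383]
ee_rot: [[0.167, 0.986, 0.001], [0.986, -0.167, -0.0], [-0.0, 0.001, -1.0]]
ft_force: [-2.7, -0.5, 7.5]
finger_gap: 0.023
gripper_force: 60.3
[-0.23578154  0.5090081  -0.06203087]
```

Turning freely at yaw −9.6° with small lateral force. Continuing.

```bash
python3 -m pendant '[[[0,0,0,0,0,0.05],[0,0,0,0,0,0.1],[0,0,0,0,0,0.15],[0,0,0,0,0,0.2],[0,0,0,0,0,0.25],[0,0,0,0,0,0.3],[0,0,0,0,0,0.35],[0,0,0,0,0,0.4],[0,0,0,0,0,0.45],[0,0,0,0,0,0.45]]]'; python3 -c "
from h import *
print(telemetry.get_obs()['moment'])"
```

```text
clock: 16.45
tool_pos: [0.5583, -0.1504, 0.1383]
ee_rot: [[0.579, 0.815, 0.002], [0.815, -0.579, -0.0], [0.001, 0.001, -1.0]]
ft_force: [-2.4, -0.5, 9.1]
finger_gap: 0.023
gripper_force: 60.3
[-0.12812094  0.45657587 -0.0480868 ]
```

```bash
python3 -m pendant '[[[0,0,0,0,0,0.05],[0,0,0,0,0,0.1],[0,0,0,0,0,0.15],[0,0,0,0,0,0.2],[0,0,0,0,0,0.25],[0,0,0,0,0,0.3],[0,0,0,0,0,0.35],[0,0,0,0,0,0.4],[0,0,0,0,0,0.45],[0,0,0,0,0,0.45]]]'; python3 -c "
from h import *
print(telemetry.get_obs()['moment'])"
python3 -m pendant '[[[0,0,0,0,0,0.02],[0,0,0,0,0,0.04],[0,0,0,0,0,0.06],[0,0,0,0,0,0.08],[0,0,0,0,0,0.1],[0,0,0,0,0,0.12],[0,0,0,0,0,0.14],[0,0,0,0,0,0.15],[0,0,0,0,0,0.15],[0,0,0,0,0,0.15]]]'; python3 -c "
from h import *
print(telemetry.get_obs()['moment'])"
```

```text
clock: 17.7
tool_pos: [0.5583, -0.1504, 0.1383]
ee_rot: [[0.876, 0.482, 0.002], [0.482, -0.876, -0.0], [0.001, 0.001, -1.0]]
ft_force: [-1.2, -1.8, 7.6]
finger_gap: 0.0226
gripper_force: 60.3
[-8.54869728e-02  3.96207157e-01 -1.37101912e-04]
clock: 18.95
tool_pos: [0.5583, -0.1504, 0.1383]
ee_rot: [[0.938, 0.346, 0.002], [0.346, -0.938, -0.0], [0.001, 0.001, -1.0]]
ft_force: [-2.6, -0.2, 7.6]
finger_gap: 0.0231
gripper_force: 60.3
[-0.04342058  0.36783854 -0.01436511]
```

```bash
python3 -m pendant '[[[0,0,0,0,0,0.01],[0,0,0,0,0,0.02],[0,0,0,0,0,0.03],[0,0,0,0,0,0.04],[0,0,0,0,0,0.05],[0,0,0,0,0,0.06],[0,0,0,0,0,0.06],[0,0,0,0,0,0.06],[0,0,0,0,0,0.06],[0,0,0,0,0,0.06]]]'; python3 -c "
from h import *
print(telemetry.get_obs()['moment'])"
```

```text
clock: 20.2
tool_pos: [0.5582, -0.1503, 0.1383]
ee_rot: [[0.957, 0.29, 0.001], [0.29, -0.957, -0.0], [0.001, 0.001, -1.0]]
ft_force: [-1.8, -0.8, 6.7]
finger_gap: 0.0229
gripper_force: 60.3
[-0.0819531   0.43842037  0.07049109]
```

Yaw −73.1°, where the moment starts to rise. A little further to confirm the stop.

```bash
python3 -m pendant '[[[0,0,0,0,0,0.01],[0,0,0,0,0,0.02],[0,0,0,0,0,0.03],[0,0,0,0,0,0.04],[0,0,0,0,0,0.04],[0,0,0,0,0,0.04],[0,0,0,0,0,0.04],[0,0,0,0,0,0.04],[0,0,0,0,0,0.04],[0,0,0,0,0,0.04]]]'; python3 -c "
from h import *
print(telemetry.get_obs()['moment'])"
```

```text
clock: 21.45
tool_pos: [0.5576, -0.1503, 0.1382]
ee_rot: [[0.968, 0.252, 0.0], [0.252, -0.968, -0.0], [-0.0, 0.0, -1.0]]
ft_force: [-3.8, -1.7, 8.5]
finger_gap: 0.0228
gripper_force: 60.4
[-0.0440054   0.6505836   0.35458775]
```

Stop felt. Back off 3° and let it rise.

```bash
python3 -m pendant '[[[0,0,0,0,0,-0.025],[0,0,0,0,0,-0.055],[0,0,0,0,0,-0.055],[0,0,-0.001,0,0,-0.055],[0,0,-0.002,0,0,-0.055],[0,0,-0.003,0,0,-0.055],[0,0,-0.004,0,0,-0.055],[0,0,-0.005,0,0,-0.055],[0,0,-0.0053,0,0,-0.055],[0,0,-0.0053,0,0,-0.055]]]'; python3 -c "
from h import *
print(telemetry.get_obs()['moment'])"
```

```text
clock: 22.7
tool_pos: [0.5581, -0.1503, 0.1432]
ee_rot: [[0.953, 0.304, 0.001], [0.304, -0.953, -0.0], [0.001, 0.0, -1.0]]
ft_force: [-1.5, -1.4, 5.3]
finger_gap: 0.0229
gripper_force: 60.0
[-0.08810732  0.30024759  0.10545154]
```

```bash
python3 -m pendant '[[[0,0,-0.0003,0,0,0],[0,0,-0.0006,0,0,0],[0,0,-0.0009,0,0,0],[0,0,-0.0009,0,0,0],[0,0,-0.0009,0,0,0],[0,0,-0.0009,0,0,0],[0,0,-0.0009,0,0,0],[0,0,-0.0009,0,0,0],[0,0,-0.0009,0,0,0],[0,0,-0.0009,0,0,0]]]'
```

```text
clock: 23.95
tool_pos: [0.5578, -0.1503, 0.1435]
ee_rot: [[0.953, 0.304, 0.0], [0.304, -0.953, -0.0], [0.0, 0.0, -1.0]]
ft_force: [4.5, -2.1, -2.3]
finger_gap: 0.0234
gripper_force: 59.0
```

The lip now holds it, since the force reversed. Release and retreat upward.

```bash
python3 -m pendant '[[[0,0,0.0005,0,0,0],[0,0,0.0005,0,0,0],[0,0,0.0005,0,0,0],[0,0,0.0005,0,0,0],[0,0,0.0005,0,0,0],[0,0,0.0005,0,0,0],[0,0,0.0005,0,0,0],[0,0,0.0005,0,0,0],[0,0,0.0005,0,0,0],[0,0,0.0005,0,0,0]]]' 0.8
python3 -m pendant '[[[0,0,-0.005,0,0,0],[0,0,-0.015,0,0,0],[0,0,-0.03,0,0,0],[0,0,-0.05,0,0,0],[0,0,-0.07,0,0,0],[0,0,-0.09,0,0,0],[0,0,-0.11,0,0,0],[0,0,-0.12,0,0,0],[0,0,-0.12,0,0,0],[0,0,-0.12,0,0,0]]]'
python3 - <<'E'
from h import *
b=grab('side');P=pts(b);x,y,z=P.reshape(-1,3).T
m=(np.hypot(x-.558,y+.151)<.03)&(z>.13)&(z<.18);print(np.percentile(z[m],[50,80,90,97]),m.sum())
save(cv2.resize(b['pixels'][150:260,185:330],(800,600),interpolation=cv2.INTER_CUBIC),'fin.png')
E
```

```text
clock: 25.2
tool_pos: [0.5576, -0.1503, 0.1432]
ee_rot: [[0.953, 0.304, 0.0], [0.304, -0.953, 0.0], [0.0, 0.0, -1.0]]
ft_force: [0.2, -0.6, 0.1]
finger_gap: 0.0682
gripper_force: 0.0
clock: 26.45
tool_pos: [0.5571, -0.1501, 0.2622]
ee_rot: [[0.953, 0.304, -0.002], [0.304, -0.953, 0.0], [-0.001, -0.001, -1.0]]
ft_force: [0.7, 0.8, 0.5]
finger_gap: 0.068
gripper_force: 0.0
[0.15026329 0.15320672 0.15378725 0.1542681 ] 244
```

View pics/fin.png

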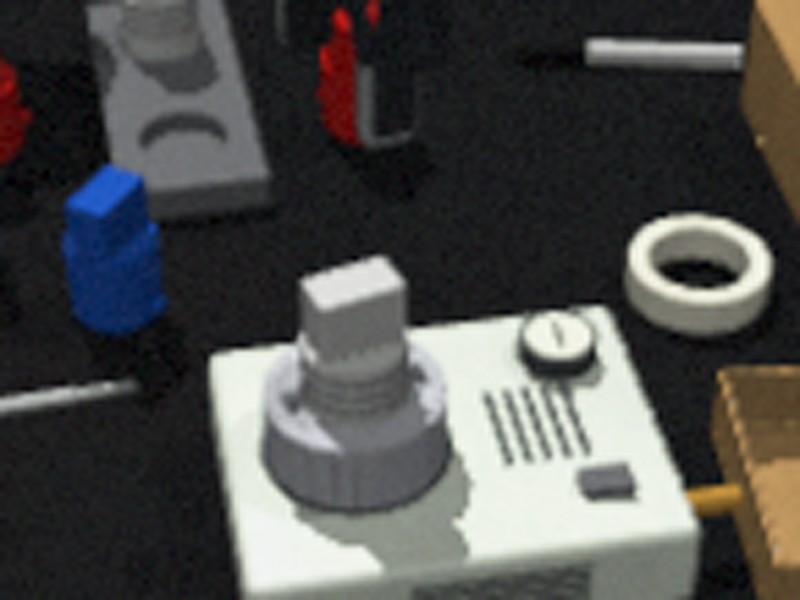

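The picture shows the canister upright in the ring, grip top at (353,285). The slots are empty at (290,400) and (435,365), the gripper is clear, and the bystanders in view are undisturbed. The grip top is at about 0.152 m, which matches the locked height of 70 + 82 mm.

```bash
python3 -c "
from rig import r
print(r.sign_off())"
```

```text
the job is handed in; nothing more can be done
None
```

The lugged canister is locked in the pump's bayonet port, the gripper is clear of it, and the job is handed in at about 26.5 s; the sign-off gave no verdict, and the last camera frame did not cover every bystander.

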